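# Snap a takoyaki plate into its sprung holder

## Robot

A 6-joint arm with a two-finger parallel gripper is mounted at the origin on the work surface. World frame = base frame: x ahead of the robot, y to its left, z up, the work surface at z = 0. Lengths are in m, angles in rad, forces in N, time in s.
With the tool pointing down it reaches from about 0.3 to 0.875 m from the base axis. Payload 6.4 kg.
Tool frame: the origin (TCP) lies on the front face of the gripper's body, between the roots of the fingers; the fingertips stand 73 mm ahead of it and the grasp point (between the pads) lies ctrl.pinch_z ahead of it (ctrl.pinch_z is the distance from the TCP to the grasp point, in m); z points along the fingers, x is the direction in which the jaws open and shut, and the axes are right-handed (so a half turn about z gives the same grasp; the last joint's range is limited). The gripper opens to 85 mm and grips with 20 to 120 N. Pads are 22 mm wide; open, the fingers measure 114 mm over their backs; the gripper's body (76 mm by 85 mm) begins 54 mm behind the grasp point. The pads swing forward as they close: fully open they stand 13 mm farther back than shut.
Start: joints at [-1.392, 0.181, 1.607, -0, 1.354, -0.206], TCP at [0.216, -0.533, 0.304] pointing down, gripper open.
Joint ranges: [-2.99, 2.99], [-0.89, 2.07], [0.3, 2.58], [-1.14, 4.28], [0, 2.63], [-3.12, 3.12]. Speed limits (rad/s): [2.57, 2.57, 3.01, 3.14, 3.14, 3.14].

## Interface

Orientations are given as a unit quaternion [w, x, y, z].
In Python, from bench import ctrl gives the robot as it stands.
- The arm moves only by the tool move_arm, never from a script. Its argument "rows" is text: rows parted by semicolons, each of 7 numbers parted by spaces: the shift along the tool's x, y, z in cm, then the turn, a rotation vector about the tool's x, y, z in degrees, then the opening, from 0 (shut) to 1 (fully open). In form: x y z rx ry rz grip; .... A call has 1 to 20 rows; each row shifts and turns the commanded pose from where the row before left it, along the tool's axes as they then stand; what a row does not reach is not made up. A row lasts 1/10 s, in which the tool goes at most 50 mm and 8.59 degrees, less where a joint would pass 70% of its speed; a pose out of reach is approached as far as the arm can. A call with a gripper value outside its range is refused whole. The fingers move at their own pace and stop on an object; the grip force is fixed at half the most. Time passes only in rows, so rows that do not move let the fingers close. It gives the time, the measured TCP pose, the force and the opening at its end, in the units of the state.
- ctrl.get_obs(): the state, without advancing time (a new reading comes with each control period).
- ctrl.camera(name): name is "scene" or "top" or "wrist"; returns a dict with "color" (384x512x3 uint8, blue, green, red), "fx", "fy", "cx", "cy" (pixels), "k1" (the pictures are not rectified: a ray, as slopes to the right and down, at radius r is drawn at 1 + k1 r^2 times it, then the intrinsics apply), "rvec" (rotation vector, rad) and "tvec" (3), from world to camera coordinates, as OpenCV has them. Camera axes: x right, y down, z forward; pixel columns grow to the right and rows downward; lengths in m; the calibration is good to about 2 mm. A picture is of the moment at which its call begins. There is no depth.
- ctrl.hand_in(): hands the job in, once; it reports no verdict.
Trained networks look in the newest picture that a camera, given by its name, has taken for a name from the list of things; names that differ only in an ending like _2 or _b are one class to them, and where a whole thing is asked for, a point or a joint stands for the part that bears it (a point fixed in the world has none). Each returns a list of dicts, best first, with "confidence" (0 to 1); they miss things now and then, are a little off and sometimes report something else, mostly with a low value. They report only what shows in the picture. A call takes as long as a camera call.
- ctrl.look_for(camera, query): "bbox" ([left, top, right, bottom] in pixels, round what is visible of it).
- ctrl.trace(camera, query): "region" (384x512 bool, what is visible of it) and "bbox" ([left, top, right, bottom] in pixels, round what is visible of it).
The state is a dict: "time_s": time; "q": joint angles; "dq": joint speeds; "joint_efforts": joint torques, N m; "eef_pos": TCP position; "eef_rot": TCP orientation; "wrist_force": force on the tool from outside, world axes, zero at the start; "torque": the same for the moment, N m; "opening": opening from 0.0 (shut) to 1.0 (fully open).
Only numpy, scipy, OpenCV 4.12 (cv2) and the standard library are available. Lean on these libraries where they do the work, as an engineer would, in place of code of your own. Each camera call takes 0.05 s, during which the arm holds its last target.

## Task

Lift the takoyaki plate by its wooden grip and carry it, level or gently tilted, to the sprung holder. With the black-jaw end of the plate held up, push its other edge in under the lip of the red jaw far enough to clear the black lip, lower the raised edge, and ease the plate back so that the springs centre it, lying flat, square and in the middle of the holder under both lips; then let go. Work gently, never force a jaw, and leave the bottle, cup and shaker alone.

Things in the scene. Friction and masses are not known exactly. Their poses are not given: they have to be found in the camera images.
- plate: Loose dark metal takoyaki plate, 150 (its x) x 100 (its y) x 6 mm thick with rows of shallow dimples, 0.3 to 0.55 kg; the two ends are alike. Origin: centre of the underside, z up. A pale wooden grip bar stands over its middle on two thin posts: 14 mm wide along x, 64 mm long along y, from 26 to 52 mm above the origin. Pinch it across its 14 mm; it starts lying flat on the wooden rest.
- plate_grip (a point): Centre of the wooden grip bar, 39 mm above the underside of the plate; axes as the plate.
- holder: Fixed aluminium stove base 280 x 130 mm with a sliding frame that carries two sprung jaws. Origin: centre of its underside on the table, z up; x runs along the rail from the red jaw (-x) to the black jaw (+x). The frame is clamped up to 15 mm either way along x from the origin: this offset is NOT measured and must be felt or seen. Over 16 N between plate and jaws is forcing.
- bars: Two fixed steel support bars on the stove base, 200 mm long along the rail, at y = +-25 mm, on which the plate lies when seated. Origin: midway between them at the height of their tops, exactly 40 mm above the holder's origin; axes as the holder's. Both jaws' springs: 3 N to start moving outward, then 0.6 N per mm. The seated plate holds each jaw about 3 mm out from rest.
- red_side (a point): Fixed mark on the stove base, 130 mm from its origin towards the red jaw, 24 mm up. The red jaw: 80 mm wide wall (along y), face 72 mm from the frame's middle at rest; lip 4 mm inward from the face, its underside 12 mm and top 16 mm above the bars. It gives 14 mm to a hard stop; it must be pushed 10 mm or more, short of the stop, for the plate to pass the black lip.
- black_side (a point): Fixed mark on the stove base, 130 mm from its origin towards the black jaw, 24 mm up. The black jaw mirrors the red one (face 72 mm from the frame's middle, lip 4 mm inward, its underside 12 mm and top 16 mm above the bars) but gives only 6 mm. A steel end post behind each jaw, 109 mm from the frame's middle, rises 19 mm above the bars.
- rest: Fixed wooden board 190 x 130 x 18 mm on which the plate starts; origin at the centre of its underside, top 18 mm above.
- sauce: Bystander: red squeeze bottle, 54 mm across, 150 mm tall, origin at the centre of its foot.
- cup: Bystander: steel cup, 66 mm across, 65 mm tall, origin at the centre of its foot.
- shaker: Bystander: small jar with green cap, 44 mm across, 70 mm tall, origin at the centre of its foot.

How it is judged:
On the way:
1. the tilted plate (over 0.06 rad) presses with more than 6 N against the red jaw, its middle 43 to 80 mm above the holder's foot (angle between plate's own z axis and vertical above 0.06 rad and contact force between plate and holder above 6 N and x of plate in the frame of holder between -0.035 and 0.016 m and z of plate in the frame of holder between 0.043 and 0.08 m), for 0.1 s.
At the end, for the whole second after the job is handed in: The plate lies at rest and released in the holder under both lips: underside 37 to 42.5 mm above the holder's foot, tilt under 0.03 rad, in line with the rail within 0.07 rad, within 12 mm of its middle line and 20 mm of the holder's origin along the rail (the jaws' own offset included) (z of plate in the frame of holder between 0.037 and 0.0425 m and angle between plate's own z axis and vertical below 0.03 rad and x of plate in the frame of holder between -0.02 and 0.02 m and y of plate in the frame of holder between -0.012 and 0.012 m and angle between the x axis of plate and the x axis of holder, either way round below 0.07 rad and linear speed of plate below 0.01 m/s); the robot touches nothing.
It fails at once if the plate is forced against the jaws with more than 16 N (contact force between plate and holder above 16 N).
It fails at once if a jar, cup or bottle is moved by more than 20 mm (distance of any of sauce, cup, shaker from where it was at the start of the episode above 0.02 m).
It fails at once if the plate is tipped more than 0.6 rad (angle between plate's own z axis and vertical above 0.6 rad).
It also fails if it takes over 51 s, if anything falls off the work surface, if the arm or the gripper's body presses on something with over 40 N, if the wrist force passes 120 N, or if a joint passes its speed limit or range.

## Working session

There is one attempt and no reset: what is moved stays moved. The work goes in short steps, Python scripts to look and compute and a tool call to move; the robot and the scene stay as the last step left them, time stands still between calls to the robot, and variables do not carry over. Pictures are saved under pics/ and viewed, and the job is handed in when it is done.

Besides the shell and the picture viewer there is one more tool, called after "Emit:" as a command line: name --argument value ..., lists and objects as JSON in quotes. move_arm: Moves the arm, as the interface text tells. Its arguments: {"type":"object","properties":{"rows":{"type":"string"}},"required":["rows"]}

```bash
ls; mkdir -p pics
python3 - <<'E'
from bench import ctrl
import cv2
o=ctrl.get_obs(); print({k:o[k] for k in o}); print(ctrl.pinch_z)
for n in ["scene","top","wrist"]:
    c=ctrl.camera(n); cv2.imwrite(f"pics/{n}0.png",c["color"]); print(n,c["fx"],c["fy"],c["cx"],c["cy"],c["k1"],c["rvec"],c["tvec"])
    for q in ["plate","plate_grip","holder","bars","red_side","black_side","rest","sauce","cup","shaker"]:
        r=ctrl.look_for(n,q); print(q,[(x["bbox"],round(x["confidence"],2)) for x in r[:2]])
print(ctrl.get_obs()["time_s"])
E
```

```text
pics
{'time_s': 0.0, 'q': array([-1.39229067e+00,  1.81543412e-01,  1.60801221e+00, -7.42146127e-06,
        1.35381697e+00, -2.06277749e-01]), 'dq': array([ 1.72146567e-03,  5.99501606e-04,  1.06289790e-04, -6.17923583e-05,
       -2.16159100e-03, -1.04298958e-03]), 'joint_efforts': array([ 9.45533357e-04, -4.44865572e+01, -3.51335800e+01, -4.82006055e-05,
        9.20016901e-03, -2.28892532e-05]), 'eef_pos': array([ 0.21577872, -0.53250873,  0.30298068]), 'eef_rot': array([-6.35456882e-04,  8.29264368e-01, -5.58855809e-01, -6.23103533e-04]), 'wrist_force': array([-0.18571737,  0.53961216, -0.11211168]), 'torque': array([ 0.04605006, -0.01863708, -0.00867297]), 'opening': 0.9975419331375752}
0.0539
scene 386.4174418805662 386.4174418805662 258.5364777394934 186.97653031579858 -0.0553579728841559 [ 1.215888    2.28074499 -1.02193029] [ 0.33467536 -0.33711617  1.21262489]
plate [([161.9, 110.7, 236.8, 153.8], 0.75)]
plate_grip [([164.3, 110.4, 238.1, 153.9], 0.68)]
holder [([239.0, 153.4, 380.8, 231.6], 0.91), ([167.8, 170.8, 196.6, 215.9], 0.63)]
bars [([235.8, 148.0, 382.5, 234.4], 
[... 689 characters left out ...]
plate_grip [([329.5, 217.3, 402.0, 267.5], 0.71)]
holder [([170.5, 203.6, 291.7, 265.4], 0.89)]
bars [([184.3, 219.7, 271.4, 251.9], 0.56)]
red_side [([170.3, 204.2, 290.8, 269.6], 0.94)]
black_side [([171.5, 204.3, 292.9, 268.5], 0.84)]
rest [([317.9, 208.9, 407.2, 278.0], 0.66)]
sauce [([255.4, 133.8, 276.9, 163.6], 0.76)]
cup [([298.5, 143.9, 324.5, 173.3], 0.8)]
shaker [([371.7, 159.3, 393.9, 177.8], 0.79)]
wrist 298.24595469080765 298.24595469080765 257.29814941806745 193.59713125044644 -0.006854514025445305 [-2.37631033  1.5990462   0.25995823] [-0.57554232 -0.04186144  0.37990356]
plate []
plate_grip []
holder []
bars []
red_side []
black_side []
rest []
sauce []
cup []
shaker []
1.65
```

View images.

Run:
```python
import cv2,numpy as np
a=cv2.imread("pics/top0.png")[120:290,150:420]; cv2.imwrite("pics/top0c.png",cv2.resize(a,(800,504),interpolation=cv2.INTER_CUBIC))
a=cv2.imread("pics/scene0.png")[95:245,110:390]; cv2.imwrite("pics/scene0c.png",cv2.resize(a,(800,429),interpolation=cv2.INTER_CUBIC))
```

```text
(no output)
```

View pics/top0c.png

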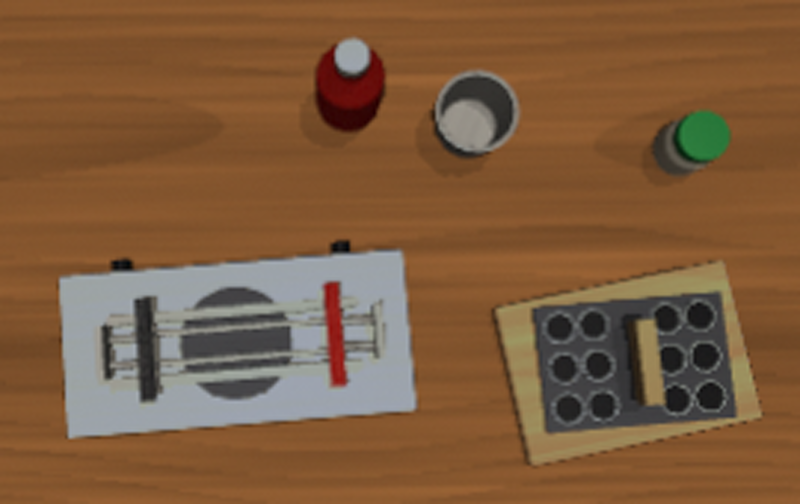

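View pics/scene0c.png

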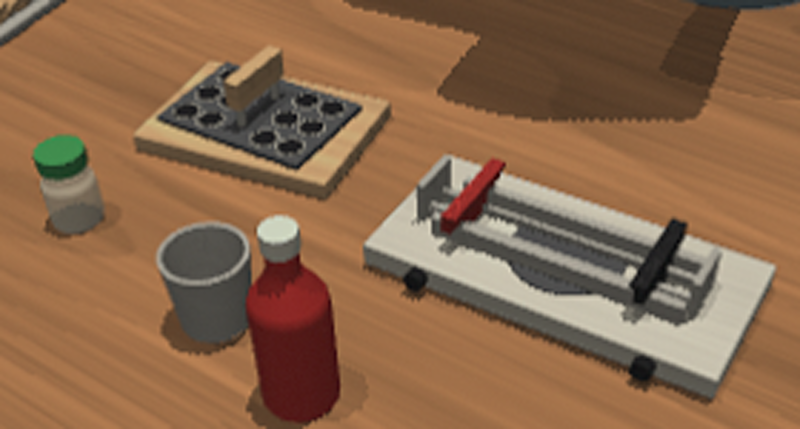

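Run:
```python
import cv2,numpy as np
T=cv2.imread("pics/top0.png");S=cv2.imread("pics/scene0.png")
def crop(im,x0,y0,w,h,s,n):
    a=cv2.resize(im[y0:y0+h,x0:x0+w],None,fx=s,fy=s,interpolation=cv2.INTER_CUBIC)
    for x in range(x0,x0+w):
        if x%10==0:
            cv2.line(a,(int((x-x0+.5)*s),0),(int((x-x0+.5)*s),6),(0,255,255),1); cv2.putText(a,str(x),(int((x-x0+.5)*s)-10,16),0,.35,(0,255,255),1)
    for y in range(y0,y0+h):
        if y%10==0:
            cv2.line(a,(0,int((y-y0+.5)*s)),(6,int((y-y0+.5)*s)),(0,255,255),1); cv2.putText(a,str(y),(8,int((y-y0+.5)*s)+4),0,.35,(0,255,255),1)
    cv2.imwrite("pics/"+n,a)
crop(T,165,195,132,78,6,"t_h.png"); crop(T,312,200,100,84,7,"t_p.png")
crop(S,230,140,155,100,5,"s_h.png")
```

```text
(no output)
```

View pics/t_h.png

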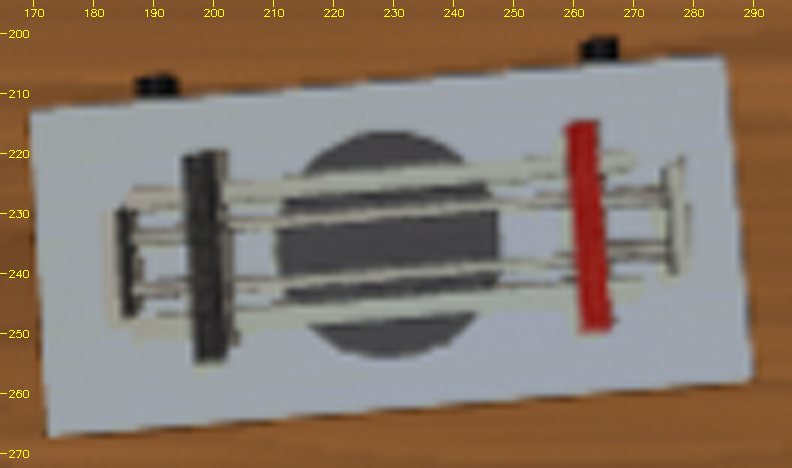

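View pics/t_p.png

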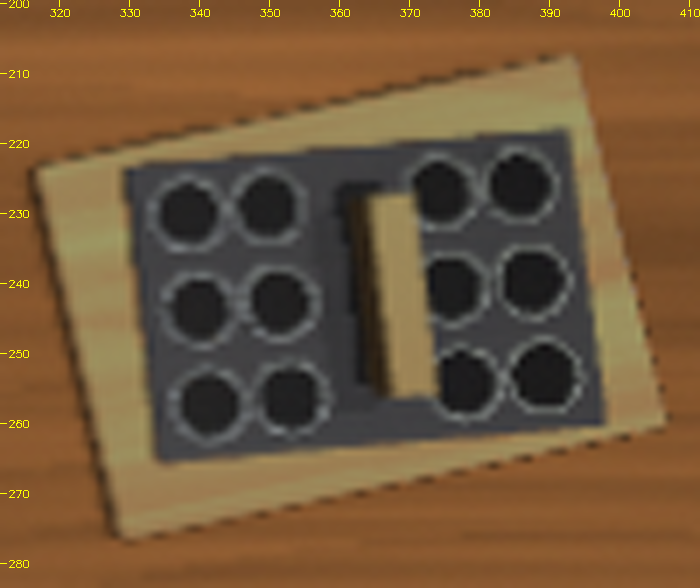

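View pics/s_h.png

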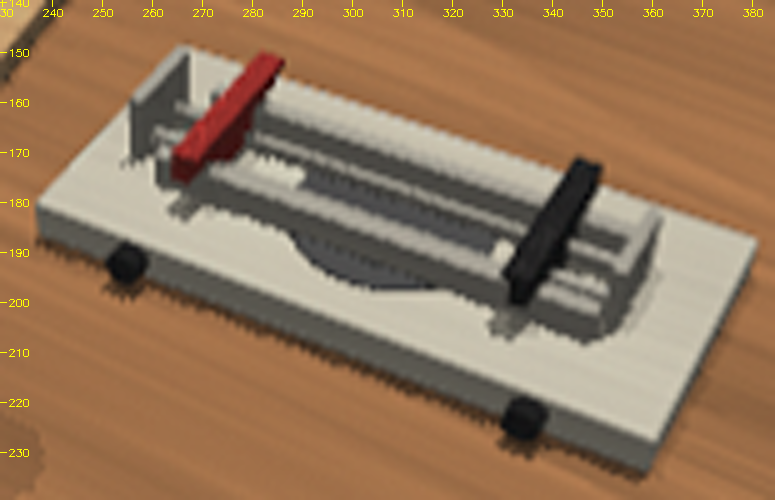

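```bash
cat > h.py <<'E'
import numpy as np,cv2
from scipy.optimize import least_squares
from scipy.spatial.transform import Rotation as R
CAM={"scene":(386.4174418805662,258.5364777394934,186.97653031579858,-0.0553579728841559,[1.215888,2.28074499,-1.02193029],[0.33467536,-0.33711617,1.21262489]),
"top":(388.4695469448447,253.82012023483378,196.22460574486556,0.028706734482291114,[2.14517007,-2.16976682,0.11038423],[0.04889104,0.64338419,0.88545614])}
def proj(cam,P):
    f,cx,cy,k,r,t=CAM[cam] if isinstance(cam,str) else cam
    K=np.array([[f,0,cx],[0,f,cy],[0,0,1.]])
    return cv2.projectPoints(np.asarray(P,float).reshape(-1,1,3),np.array(r,float),np.array(t,float),K,np.array([k,0,0,0.]))[0].reshape(-1,2)
def pose(x,y,a,P):
    P=np.atleast_2d(np.array(P,float)); c,s=np.cos(a),np.sin(a)
    return np.c_[x+c*P[:,0]-s*P[:,1],y+s*P[:,0]+c*P[:,1],P[:,2]]
E
python3 - <<'E'
from h import *
for n in CAM:
    r=R.from_rotvec(CAM[n][4]).as_matrix(); print(n,-r.T@np.array(CAM[n][5]))
# rough
def ray(cam,uv,z):
    f=lambda p: (proj(cam,[[p[0],p[1],z]])-uv).ravel()
    return least_squares(f,[.5,0]).x
for uv in [(169.7,212.3),(284.5,203.5),(289.7,258),(172.5,267)]: print(uv,ray("top",uv,.02))
for uv in [(237,181),(360.5,228.5),(380.5,188)]: print("s",uv,ray("scene",uv,.02))
for uv in [(329,224),(393,218),(398,260),(333.5,265.5)]: print("plate",uv,ray("top",uv,.024))
E
```

```text
scene [1.10940647 0.36796934 0.57439523]
top [0.53924884 0.03162748 0.9531928 ]
(169.7, 212.3) [0.60929353 0.24484852]
(284.5, 203.5) [ 0.62728588 -0.03201581]
(289.7, 258) [ 0.49744749 -0.04172194]
(172.5, 267) [0.47937353 0.2362358 ]
s (237, 181) [ 0.62340453 -0.03511394]
s (360.5, 228.5) [0.60453057 0.24343331]
s (380.5, 188) [0.47539057 0.23301626]
plate (329, 224) [ 0.57668425 -0.13650197]
plate (393, 218) [ 0.58936593 -0.28805704]
plate (398, 260) [ 0.49094962 -0.29440001]
plate (333.5, 265.5) [ 0.47933111 -0.14372285]
```

Run:
```python
from h import *
# holder: params x,y,a,h,(off)
obs=[]
def add(cam,uv,P,kind='b'): obs.append((cam,uv,P,kind))
T=[(169.7,212.3),(284.5,203.5),(289.7,258),(172.5,267)]
# holder +x ~ world +y ; holder +y ~ world -x. TL black, large world x => (+140,-65)
add("top",T[0],(.14,-.065));add("top",T[1],(-.14,-.065));add("top",T[2],(-.14,.065));add("top",T[3],(.14,.065))
add("scene",(237,181),(-.14,-.065));add("scene",(360.5,228.5),(.14,-.065));add("scene",(380.5,188),(.14,.065))
def res(p):
    out=[]
    for cam,uv,P,k in obs:
        q=pose(p[0],p[1],p[2],[[P[0],P[1],p[3]]]); out.append((proj(cam,q)[0]-uv))
    return np.array(out).ravel()
s=least_squares(res,[.553,.10,1.63,.02],x_scale=[.01,.01,.1,.01]); print("holder",s.x,np.round(s.fun,1))
p=s.x
# with h fixed options
# jaws: predicted for off
for off in (-.015,0,.015):
  for nm,sx in (("red",-1),("black",1)):
    for cam in("top","scene"):
      pts=[[sx*.068+off,y,z] for z in (.056,.052) for y in (-.04,.04)]+[[sx*.072+off,y,.056] for y in (-.04,.04)]
      print(off,nm,cam,np.round(proj(cam,pose(p[0],p[1],p[2],pts)),1).tolist())
obs=[("top",(329,224),(0,0)),]
def resp(q):
    C=[(.075,-.05,.024),(-.075,-.05,.024),(-.075,.05,.024),(.075,.05,.024)]
    return (proj("top",pose(*q,C))-np.array([(329,223.7),(392.8,218),(398,260.3),(333.5,265.6)])).ravel()
s=least_squares(resp,[.53,-.21,1.63]);print("plate",s.x,np.round(s.fun,1))
for dz in (0.070,):
  C=[(sx*.007,sy*.032,.018+.052) for sx in(1,-1) for sy in (-1,1)]
  print("grip top pred", np.round(proj("top",pose(*s.x,C)),1).tolist(), np.round(proj("scene",pose(*s.x,C)),1).tolist())
  C=[(.075,-.05,.024),(-.075,-.05,.024),(-.075,.05,.024),(.075,.05,.024)]
  print("plate scene", np.round(proj("scene",pose(*s.x,C)),1).tolist())
```

```text
holder [0.55299002 0.10092647 1.63813119 0.02326015] [-0.4  0.3  1.1 -0.1  0.7  0.  -0.3  0.4 -0.9 -0.   0.2  0.5  1.2  0.3]
-0.015 red top [[262.9, 214.7], [265.7, 249.5], [262.9, 214.8], [265.7, 249.5], [264.6, 214.6], [267.5, 249.4]]
-0.015 red scene [[264.6, 171.1], [282.6, 150.8], [264.7, 172.6], [282.6, 152.3], [263.0, 170.5], [281.0, 150.3]]
-0.015 black top [[204.2, 219.3], [206.4, 254.2], [204.5, 219.4], [206.7, 254.2], [202.5, 219.5], [204.7, 254.4]]
-0.015 black scene [[325.1, 193.0], [340.3, 170.0], [324.9, 194.5], [340.1, 171.5], [327.0, 193.7], [342.1, 170.6]]
0 red top [[256.4, 215.2], [259.2, 250.1], [256.4, 215.3], [259.2, 250.0], [258.2, 215.1], [260.9, 249.9]]
0 red scene [[270.9, 173.4], [288.6, 152.8], [270.9, 174.9], [288.6, 154.3], [269.2, 172.8], [287.0, 152.3]]
0 black top [[197.8, 219.9], [199.9, 254.8], [198.0, 219.9], [200.2, 254.7], [196.0, 220.0], [198.2, 254.9]]
0 black scene [[332.2, 195.6], [347.1, 172.3], [332.0, 197.1], [346.9, 173.8], [334.1, 196.3], [349.0, 172.9]]
0.015 red top [[250.0, 215.7], [252.7, 250.6], [250.0, 215.8], [252.7, 250.5], [251.7, 215.6], [254.4, 250.4]]
0.015 red scene [[277.3, 175.7], [294.7, 154.9], [277.3, 177.2], [294.7, 156.3], [275.6, 175.1], [293.1, 154.3]]
0.015 black top [[191.3, 220.4], [193.4, 255.3], [191.6, 220.5], [193.6, 255.2], [189.6, 220.5], [191.6, 255.4]]
0.015 black scene [[339.5, 198.2], [354.0, 174.6], [339.2, 199.7], [353.7, 176.1], [341.4, 198.9], [355.9, 175.2]]
plate [ 0.53403957 -0.21554691  1.64517667] [ 0.2 -0.4 -0.4 -0.  -0.1  0.2  0.3  0.2]
grip top pred [[363.9, 227.8], [367.3, 256.5], [370.1, 227.3], [373.6, 255.9]] [[192.7, 125.6], [208.4, 112.9], [188.0, 124.0], [203.9, 111.5]]
plate scene [[213.7, 153.4], [164.7, 136.1], [189.2, 117.0], [236.5, 132.1]]
```

```bash
cat >> h.py <<'E'
HOLD=(0.5530,0.1009,1.6381)
PLATE=(0.5340,-0.2155,1.6452)
def q2R(q): return R.from_quat([q[1],q[2],q[3],q[0]])
def toolR(yaw,tilt=0):
    # tool x = -(yaw dir), z down ; tilt>0 raises +x end
    c,s=np.cos(yaw),np.sin(yaw)
    x=-np.array([c,s,0]); z=np.array([0,0,-1.]); y=np.cross(z,x)
    return R.from_matrix(np.c_[x,y,z])*R.from_rotvec([0,-tilt,0])
def rows(p0,r0,p1,r1,N,g,show=True):
    d=(r0.inv()*r1).as_rotvec(); out=[]
    pc,rc=np.array(p0),r0
    for i in range(1,N+1):
        pt=np.array(p0)+(np.array(p1)-p0)*i/N; rt=r0*R.from_rotvec(d*i/N)
        l=np.round(rc.inv().apply(pt-pc)*100,2); w=np.round(np.degrees((rc.inv()*rt).as_rotvec()),1)
        pc=pc+rc.apply(l/100); rc=rc*R.from_rotvec(np.radians(w))
        out.append(" ".join("%g"%(v+0) for v in (*l,*w))+" %g"%g)
    if show: print("; ".join(out)); print("resid mm",np.round((pc-p1)*1000,2),np.round(np.degrees((rc.inv()*r1).as_rotvec()),2))
    return out
def now(o): return np.array(o["eef_pos"]),q2R(o["eef_rot"])
E
python3 - <<'E'
from h import *
from bench import ctrl
p,r=now(ctrl.get_obs())
r1=toolR(PLATE[2])
print(r.as_matrix().round(3).tolist())
rows(p,r,[PLATE[0],PLATE[1],.20],r1,14,1)
E
```

```text
[[0.375, -0.927, 0.0], [-0.927, -0.375, -0.0], [0.0, -0.0, -1.0]]
-1.25 -2.96 0.74 0 0 1.3 1; -1.31 -2.93 0.74 0 0 1.2 1; -1.38 -2.9 0.75 0 0 1.3 1; -1.44 -2.86 0.74 0 0 1.3 1; -1.51 -2.84 0.74 0 0 1.3 1; -1.57 -2.8 0.74 0 0 1.2 1; -1.63 -2.76 0.75 0 0 1.3 1; -1.69 -2.73 0.74 0 0 1.3 1; -1.75 -2.69 0.74 0 0 1.2 1; -1.81 -2.65 0.74 0 0 1.3 1; -1.87 -2.61 0.74 0 0 1.3 1; -1.93 -2.57 0.75 0 0 1.2 1; -1.98 -2.53 0.74 0 0 1.3 1; -2.03 -2.48 0.74 0 0 1.3 1
resid mm [ 0.01 -0.05  0.  ] [-0.   -0.   -0.01]
```

Emit:
move_arm --rows "-1.25 -2.96 0.74 0 0 1.3 1; -1.31 -2.93 0.74 0 0 1.2 1; -1.38 -2.9 0.75 0 0 1.3 1; -1.44 -2.86 0.74 0 0 1.3 1; -1.51 -2.84 0.74 0 0 1.3 1; -1.57 -2.8 0.74 0 0 1.2 1; -1.63 -2.76 0.75 0 0 1.3 1; -1.69 -2.73 0.74 0 0 1.3 1; -1.75 -2.69 0.74 0 0 1.2 1; -1.81 -2.65 0.74 0 0 1.3 1; -1.87 -2.61 0.74 0 0 1.3 1; -1.93 -2.57 0.75 0 0 1.2 1; -1.98 -2.53 0.74 0 0 1.3 1; -2.03 -2.48 0.74 0 0 1.3 1; 0 0 0 0 0 0 1"

```text
time_s: 3.15
eef_pos: [0.5354, -0.2126, 0.1989]
eef_rot: [-0.0, 0.734, -0.679, -0.001]
wrist_force: [-0.5, -0.0, 0.0]
opening: 0.998
```

Run:
```python
from h import *
from bench import ctrl
o=ctrl.get_obs(); p,r=now(o); print(o["time_s"],p,o["wrist_force"],o["opening"])
c=ctrl.camera("wrist"); cv2.imwrite("pics/w1.png",c["color"])
cam=(c["fx"],c["cx"],c["cy"],c["k1"],c["rvec"],c["tvec"])
x=PLATE
C=[(sx*.007,sy*.032,.070) for sx in(1,-1) for sy in (-1,1)]+[(sx*.075,sy*.05,.024) for sx in(1,-1) for sy in (-1,1)]
uv=proj(cam,pose(*x,C)); print(uv.round(1).tolist())
im=c["color"].copy()
for u,v in uv: cv2.drawMarker(im,(int(round(u)),int(round(v))),(0,0,255),0,8,1)
cv2.imwrite("pics/w1m.png",im)
rows(p,r,[x[0],x[1],.111],toolR(x[2]),6,1)
```

```text
3.15 [ 0.53542351 -0.21262255  0.19889059] [-5.34993596e-01 -2.22515712e-02  2.94709088e-04] 0.9976252686681567
[[250.6, 172.4], [250.9, 255.0], [271.1, 172.5], [269.5, 255.1], [168.2, 136.4], [178.0, 246.3], [352.8, 137.2], [341.4, 247.1]]
0.05 0.03 1.46 0 0 0 1; 0.05 0.02 1.47 0 0 0.1 1; 0.05 0.03 1.46 0 0.1 0 1; 0.04 0.03 1.47 0 0 0 1; 0.05 0.02 1.46 0 0 0 1; 0.04 0.03 1.47 0 0 0.1 1
resid mm [-0.01  0.04 -0.01] [ 0.03  0.   -0.04]
```

View pics/w1m.png

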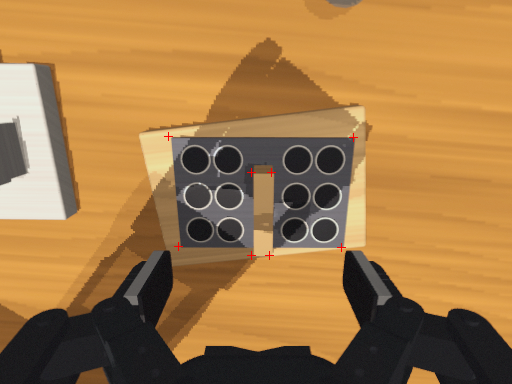

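Emit:
move_arm --rows "0.07 0.03 1.46 0 0 0 1; 0.07 0.02 1.47 0 0 0.1 1; 0.07 0.03 1.46 0 0.1 0 1; 0.07 0.03 1.47 0 0 0 1; 0.07 0.02 1.46 0 0 0 1; 0.06 0.03 1.47 0 0 0.1 1; 0 0 0 0 0 0 1; 0 0 0 0 0 0 1"

```text
time_s: 4.0
eef_pos: [0.5326, -0.2198, 0.1116]
eef_rot: [0.001, 0.732, -0.682, 0.0]
wrist_force: [0.9, 0.3, -0.2]
opening: 1.001
```

Run:
```python
from h import *
from bench import ctrl
o=ctrl.get_obs(); p,r=now(o); print(o["time_s"],p,o["wrist_force"],(r.inv()*toolR(PLATE[2])).as_rotvec())
```

```text
4.0 [ 0.53258299 -0.21980213  0.11163004] [ 0.8832322   0.34524268 -0.24362847] [ 0.00065942 -0.00119208 -0.00386571]
```

Emit:
move_arm --rows "-0.3 -0.1 0 0 0 -0.2 1; 0 0 0 0 0 0 0.5; 0 0 0 0 0 0 0; 0 0 0 0 0 0 0; 0 0 0 0 0 0 0; 0 0 0 0 0 0 0; 0 0 0 0 0 0 0; 0 0 0 0 0 0 0; 0 0 0 0 0 0 0"

```text
time_s: 4.9
eef_pos: [0.5336, -0.2168, 0.1124]
eef_rot: [0.001, 0.733, -0.68, 0.001]
wrist_force: [-0.2, 0.7, 3.6]
opening: 0.151
```

Run:
```python
from h import *
from bench import ctrl
o=ctrl.get_obs(); p,r=now(o); print(o["time_s"],p,o["wrist_force"],o["torque"],o["opening"])
p1=p+[0,0,.08]
rows(p,r,p1,toolR(HOLD[2]),6,0)
```

```text
4.9 [ 0.53363161 -0.21683577  0.11236963] [-0.21385327  0.67820791  3.61864211] [ 0.30266302  0.05641933 -0.0134773 ] 0.15112709903054208
0 0 -1.33 0 0 0.1 0; 0 0 -1.34 0 0 0 0; 0.01 0 -1.33 0 -0.1 0.1 0; 0 0 -1.33 0 0 0.1 0; 0 0 -1.34 0 0 0 0; 0 0 -1.33 0 0 0.1 0
resid mm [-0.03 -0.02  0.  ] [-0.02 -0.01 -0.02]
```

Emit:
move_arm --rows "0 0 -1.33 0 0 0.1 0; 0 0 -1.34 0 0 0 0; 0.01 0 -1.33 0 -0.1 0.1 0; 0 0 -1.33 0 0 0.1 0; 0 0 -1.34 0 0 0 0; 0 0 -1.33 0 0 0.1 0; 0 0 0 0 0 0 0"

```text
time_s: 5.6
eef_pos: [0.5347, -0.2175, 0.1949]
eef_rot: [-0.0, 0.73, -0.683, 0.002]
wrist_force: [0.8, -0.7, -3.2]
opening: 0.16
```

Run:
```python
from h import *
from bench import ctrl
o=ctrl.get_obs(); p,r=now(o); print(o["time_s"],p,o["wrist_force"],o["torque"],o["opening"],(r.inv()*toolR(HOLD[2])).as_rotvec())
for n in ("wrist","scene","top"):
    c=ctrl.camera(n); cv2.imwrite(f"pics/{n}2.png",c["color"])
    if n=="scene":
        cv2.imwrite("pics/scene2c.png",cv2.resize(c["color"][60:240,100:400],None,fx=2.6,fy=2.6,interpolation=2))
```

```text
5.6 [ 0.53468617 -0.21754626  0.19494084] [ 0.75805117 -0.65484688 -3.17668387] [-0.0290244  -0.02750859 -0.03566002] 0.15956548012182883 [-0.00370912 -0.00284413 -0.00015617]
```

View pics/wrist2.png

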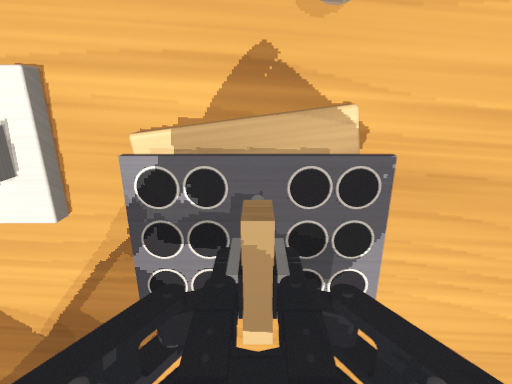

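View pics/scene2c.png

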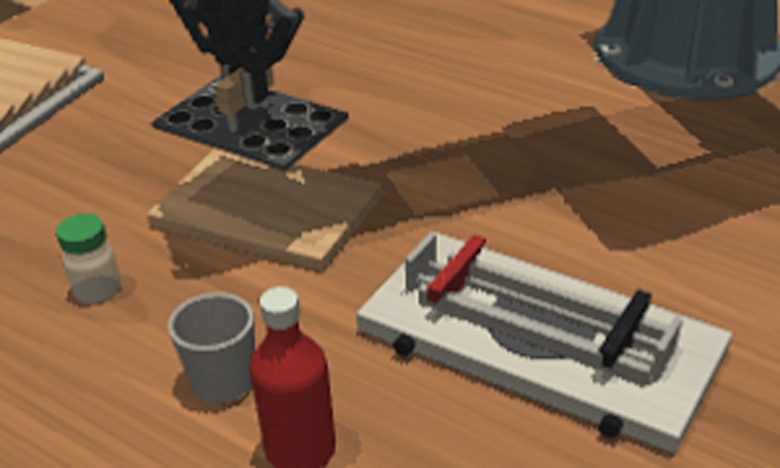

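Run:
```python
from h import *
from bench import ctrl
c=ctrl.camera("wrist"); o=ctrl.get_obs(); p,r=now(o); print(p,o["wrist_force"])
cam=(c["fx"],c["cx"],c["cy"],c["k1"],c["rvec"],c["tvec"])
# unknown: plate yaw offset, dx,dy, height drop d, in tool frame; plate frame axes: x=-tool x, y = tool y, z=-tool z
obs=np.array([(120.5,155),(396,155),(242,200.5),(274,200.5)])
def P(q):
    dx,dy,yaw,d,tx,ty=q
    pts=np.array([(.075,-.05,.006),(-.075,-.05,.006),(.007,-.032,.052),(-.007,-.032,.052)])
    Rp=R.from_matrix(np.diag([-1,1,-1.]))*R.from_rotvec([tx,ty,yaw])
    return p+r.apply(Rp.apply(pts)+[dx,dy,d])
f=lambda q:np.r_[(proj(cam,P(q))-obs).ravel(),(q[3]-.0944)*3000,q[4]*300,q[5]*300]
s=least_squares(f,[0,0,0,.0944,0,0],x_scale=[.01,.01,.1,.01,.1,.1]);print(s.x.round(4),s.fun.round(1))
```

```text
[ 0.53302521 -0.2165209   0.19133197] [-1.0814555  -0.12328897 -3.15077937]
[ 0.0012 -0.0045  0.0012  0.0955  0.0191  0.0007] [-1.6 -8.2  1.2 -8.2 -1.   6.8  1.3  6.9  3.2  5.7  0.2]
```

Run:
```python
from h import *
from bench import ctrl
c=ctrl.camera("wrist"); o=ctrl.get_obs(); p,r=now(o); print(o["time_s"],p,o["wrist_force"])
np.savez("w3.npz",p=p,q=o["eef_rot"],cam=np.array([c["fx"],c["cx"],c["cy"],c["k1"]]),rv=c["rvec"],tv=c["tvec"])
cv2.imwrite("pics/w3.png",c["color"])
a=c["color"][140:360,100:410]; cv2.imwrite("pics/w3c.png",cv2.resize(a,None,fx=2.5,fy=2.5,interpolation=2))
```

```text
5.85 [ 0.53299137 -0.21650298  0.19116547] [ 0.8202789  -0.54481511 -3.10384026]
```

View pics/w3c.png

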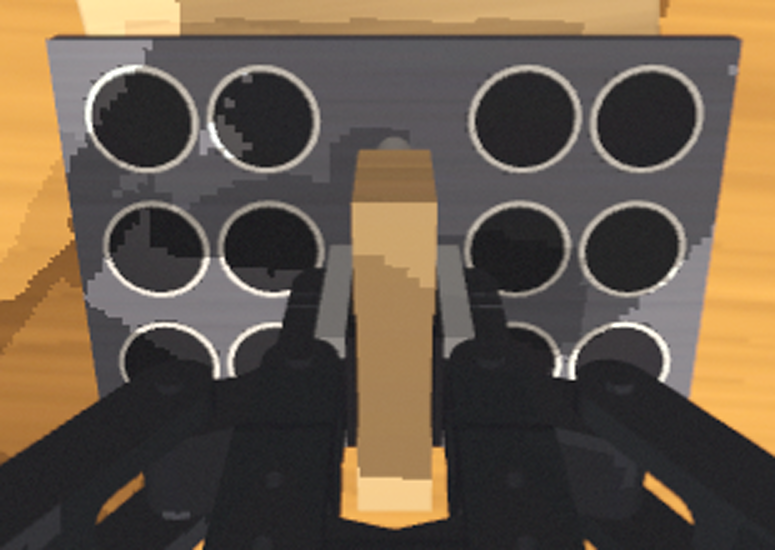

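Run:
```python
from h import *
z=np.load("w3.npz"); p=z["p"]; r=q2R(z["q"]); cam=(*z["cam"],z["rv"],z["tv"])
obs=np.array([(119.2,155.2),(396.4,155.2),(241.2,220.8),(275.2,220.8),(244,331.2),(272.8,331.2)])-.3
def P(q):
    dx,dy,yaw,d,tx,ty=q
    pts=np.array([(.075,-.05,.006),(-.075,-.05,.006),(.007,-.032,.052),(-.007,-.032,.052),(.007,.032,.052),(-.007,.032,.052)])
    Rp=R.from_matrix(np.diag([-1,1,-1.]))*R.from_rotvec([tx,ty,yaw])
    return p+r.apply(Rp.apply(pts)+[dx,dy,d])
f=lambda q:np.r_[(proj(cam,P(q))-obs).ravel(),(q[3]-.0944)*1000,q[4]*100,q[5]*100]
s=least_squares(f,[0,0,0,.0944,0,0],x_scale=[.01,.01,.1,.01,.1,.1]);print(s.x.round(4),s.fun.round(1))
R0=r*R.from_matrix(np.diag([-1,1,-1.]))*R.from_rotvec([s.x[4],s.x[5],s.x[2]])
print(R0.as_matrix()[:,2], "plate yaw",np.arctan2(*R0.as_matrix()[[1,0],0]))
```

```text
[ 0.001  -0.0012  0.0021  0.1001 -0.0408 -0.0017] [ 1.6 -2.  -1.4 -2.3  0.5 -1.4 -0.4 -1.4  0.3  4.  -0.5  4.   5.7 -4.1
 -0.2]
[-0.03915947 -0.0054335   0.9992182 ] plate yaw 1.640009670800987
```

```bash
cat >> h.py <<'E'
D=0.094; DX=0.001; DY=-0.0012
def tcp(u,h,th,d=D,y=0.0):
    """holder x of red bottom corner u (m), its height above bars h, tilt th"""
    n=np.array([-np.sin(th),np.cos(th)]); e=np.array([np.cos(th),np.sin(th)])
    o=np.array([u,.04+h])+.075*e
    t=o+d*n+DX*e
    X,Y,a=HOLD
    return np.r_[pose(X,Y,a,[[t[0],y-DY,0]])[0,:2],t[1]],toolR(a,th)
def inv(p,r,d=D):
    X,Y,a=HOLD
    m=r.as_matrix(); x=-m[:,0]; th=np.arctan2(x[2],np.hypot(x[0],x[1]))
    c,s=np.cos(a),np.sin(a); dx=p[0]-X; dy=p[1]-Y
    t=np.array([c*dx+s*dy,p[2]]); ly=-s*dx+c*dy+DY
    n=np.array([-np.sin(th),np.cos(th)]); e=np.array([np.cos(th),np.sin(th)])
    o=t-d*n-DX*e; k=o-.075*e
    return dict(u=round(k[0]*1e3,2),h=round((k[1]-.04)*1e3,2),th=round(th,4),y=round(ly*1e3,2),yawerr=round(np.arctan2(x[1],x[0])-a,4),ox=round(o[0]*1e3,2),oz=round(o[1]*1e3,2))
E
python3 - <<'E'
from h import *
from bench import ctrl
o=ctrl.get_obs(); p,r=now(o)
p1,r1=tcp(-.06,.05,.2)
print(p1)
rows(p,r,p1,r1,16,0)
E
```

```text
[0.5520845  0.09663893 0.19722513]
-1.94 -0.25 -0.04 0 -0.7 0 0; -1.95 -0.25 -0.01 0 -0.7 0 0; -1.94 -0.25 0.01 0 -0.7 0 0; -1.95 -0.25 0.04 0 -0.7 0 0; -1.94 -0.25 0.06 0 -0.8 0 0; -1.95 -0.25 0.08 0 -0.7 0 0; -1.94 -0.25 0.11 0 -0.7 0 0; -1.94 -0.25 0.14 0 -0.7 0 0; -1.94 -0.25 0.15 0 -0.7 0 0; -1.93 -0.25 0.18 0 -0.7 0 0; -1.94 -0.25 0.21 0.1 -0.7 0 0; -1.93 -0.25 0.23 0 -0.7 0 0; -1.93 -0.25 0.25 0 -0.8 0 0; -1.92 -0.25 0.28 0 -0.7 0 0; -1.93 -0.25 0.3 0 -0.7 0 0; -1.91 -0.25 0.33 0 -0.7 0 0
resid mm [-0.01 -0.03 -0.03] [-0.02  0.   -0.02]
```

Emit:
move_arm --rows "-1.94 -0.25 -0.04 0 -0.7 0 0; -1.95 -0.25 -0.01 0 -0.7 0 0; -1.94 -0.25 0.01 0 -0.7 0 0; -1.95 -0.25 0.04 0 -0.7 0 0; -1.94 -0.25 0.06 0 -0.8 0 0; -1.95 -0.25 0.08 0 -0.7 0 0; -1.94 -0.25 0.11 0 -0.7 0 0; -1.94 -0.25 0.14 0 -0.7 0 0; -1.94 -0.25 0.15 0 -0.7 0 0; -1.93 -0.25 0.18 0 -0.7 0 0; -1.94 -0.25 0.21 0.1 -0.7 0 0; -1.93 -0.25 0.23 0 -0.7 0 0; -1.93 -0.25 0.25 0 -0.8 0 0; -1.92 -0.25 0.28 0 -0.7 0 0; -1.93 -0.25 0.3 0 -0.7 0 0; -1.91 -0.25 0.33 0 -0.7 0 0; 0 0 0 0 0 0 0; 0 0 0 0 0 0 0; 0 0 0 0 0 0 0"

```text
time_s: 7.75
eef_pos: [0.5526, 0.096, 0.1978]
eef_rot: [-0.068, 0.727, -0.68, -0.072]
wrist_force: [0.8, -0.6, -4.1]
opening: 0.158
```

Run:
```python
from h import *
from bench import ctrl
c=ctrl.camera("scene");cv2.imwrite("pics/s4c.png",cv2.resize(c["color"][60:240,180:400],None,fx=3.5,fy=3.3,interpolation=2))
c=ctrl.camera("top");cv2.imwrite("pics/t4c.png",cv2.resize(c["color"][150:290,150:320],None,fx=4.5,fy=4.2,interpolation=2))
o=ctrl.get_obs(); p,r=now(o); print(o["time_s"],p,o["wrist_force"],o["torque"],inv(p,r))
p1,r1=tcp(-.06,.003,.2)
rows(p,r,p1,r1,8,0)
```

```text
7.85 [0.55262178 0.0957307  0.19782319] [-0.9919883  -0.43217709 -2.94884009] [-0.20765966 -0.05362807  0.02595861] {'u': np.float64(-61.08), 'h': np.float64(50.67), 'th': np.float64(0.1988), 'y': np.float64(-0.47), 'yawerr': np.float64(-0.0009), 'ox': np.float64(12.45), 'oz': np.float64(105.48)}
0.11 0.01 0.59 0 0 0 0; 0.1 0 0.58 0 0 0 0; 0.11 0.01 0.59 0 0 0 0; 0.1 0.01 0.58 -0.1 0 0 0; 0.11 0 0.59 0 0 0 0; 0.11 0.01 0.58 0 -0.1 0 0; 0.1 0.01 0.59 0 0 0 0; 0.11 0 0.58 0 0 0 0
resid mm [ 0.02 -0.01  0.04] [-0.01  0.03 -0.05]
```

View pics/s4c.png

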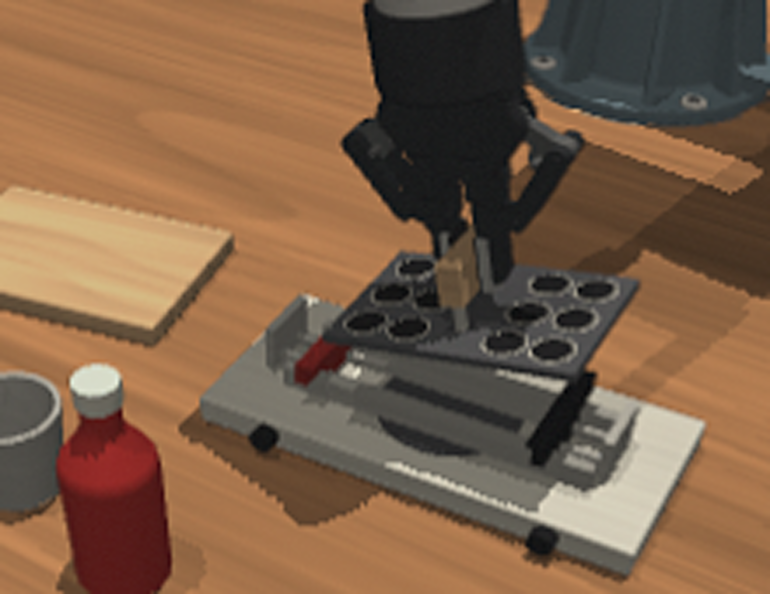

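View pics/t4c.png

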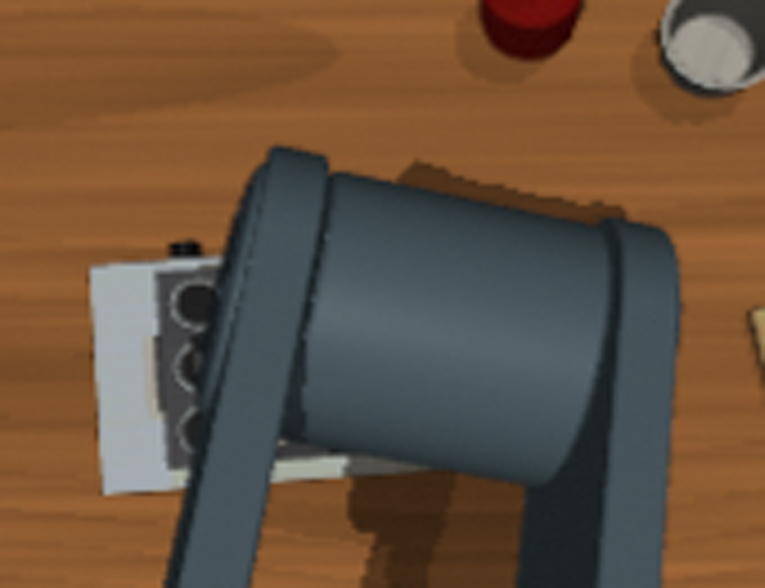

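Run:
```python
from h import *
p=np.array([0.55262178,0.0957307,0.19782319]); r=toolR(HOLD[2],.1988)
obs=np.array([(273.4,163.9),(343.4,172.7),(362.3,145.8),(294.3,136.4)])-.3
L=np.array([(-.075,-.05,.006),(.075,-.05,.006),(.075,.05,.006),(-.075,.05,.006)])
def P(q):
    dx,dy,d,tx,ty=q
    return p+r.apply((R.from_matrix(np.diag([-1,1,-1.]))*R.from_rotvec([tx,ty,0])).apply(L)+[dx,dy,d])
print((proj("scene",P([.001,-.0012,.094,0,0]))-obs).round(1).tolist())
print((proj("scene",P([.001,-.0012,.094,-.04,0]))-obs).round(1).tolist())
f=lambda q:(proj("scene",P(q))-obs).ravel()
s=least_squares(f,[0,0,.094,0,0],x_scale=[.01,.01,.01,.1,.1]);print(s.x.round(4),s.fun.round(1))
```

```text
[[-2.2, -1.9], [-0.2, 1.4], [-0.2, -0.7], [-0.4, 0.1]]
[[-2.3, -2.8], [-0.2, 0.4], [-0.2, 0.1], [-0.2, 0.8]]
[ 0.0051  0.0098  0.1025  0.0103 -0.0176] [-0.5 -1.   0.1  1.  -0.3 -1.   0.8  1. ]
```

Emit:
move_arm --rows "0.11 0.01 0.59 0 0 0 0; 0.1 0 0.58 0 0 0 0; 0.11 0.01 0.59 0 0 0 0; 0.1 0.01 0.58 -0.1 0 0 0; 0.11 0 0.59 0 0 0 0; 0.11 0.01 0.58 0 -0.1 0 0; 0.1 0.01 0.5 0 0 0 0; 0 0 0 0 0 0 0; 0 0 0 0 0 0 0; 0 0 0 0 0 0 0"

```text
time_s: 8.85
eef_pos: [0.5523, 0.097, 0.1574]
eef_rot: [-0.069, 0.727, -0.679, -0.073]
wrist_force: [0.5, 0.4, -3.7]
opening: 0.156
```

Run:
```python
from h import *
from bench import ctrl
F=[]
for i in range(3):
    c=ctrl.camera("scene"); o=ctrl.get_obs(); F.append(o["wrist_force"])
cv2.imwrite("pics/s5c.png",cv2.resize(c["color"][90:230,220:390],None,fx=4.7,fy=4.2,interpolation=2))
p,r=now(o); print(o["time_s"],p,np.round(F,2).tolist(),o["torque"],inv(p,r))
p1,r1=tcp(-.06,.003,.2)
rows(p,r,p1,r1,2,0)
```

```text
9.0 [0.55224018 0.09694989 0.15740252] [[0.74, 0.04, -3.88], [1.54, -0.17, -3.41], [-0.69, -0.27, -2.81]] [-0.23045073 -0.05387909  0.00307044] {'u': np.float64(-59.64), 'h': np.float64(10.14), 'th': np.float64(0.2006), 'y': np.float64(-0.18), 'yawerr': np.float64(0.0001), 'ox': np.float64(13.86), 'oz': np.float64(65.09)}
0.09 0.01 0.35 0 0 0 0; 0.08 0.01 0.35 0 0 0 0
resid mm [-0.02  0.03 -0.02] [-0.04  0.03  0.01]
```

View pics/s5c.png

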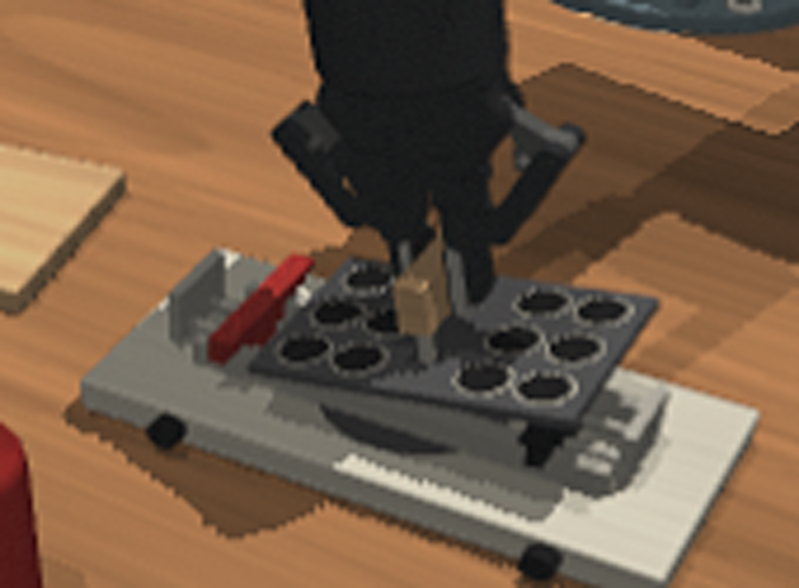

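Emit:
move_arm --rows "0.05 0.01 0.2 0 0 0 0; 0.05 0 0.2 0 0 0 0; 0.04 0 0.2 0 0 0 0; 0 0 0 0 0 0 0; 0 0 0 0 0 0 0; 0 0 0 0 0 0 0"

```text
time_s: 9.6
eef_pos: [0.552, 0.0968, 0.1509]
eef_rot: [-0.068, 0.727, -0.679, -0.073]
wrist_force: [0.5, -0.7, -3.1]
opening: 0.155
```

```bash
cat > st.py <<'E'
from h import *
from bench import ctrl
F=[];Tq=[]
import sys
for i in range(int(sys.argv[1]) if len(sys.argv)>1 else 3):
    c=ctrl.camera("scene"); o=ctrl.get_obs(); F.append(o["wrist_force"]);Tq.append(o["torque"])
a=HOLD[2]; e=np.array([np.cos(a),np.sin(a),0])
n=sys.argv[2] if len(sys.argv)>2 else None
if n: cv2.imwrite(f"pics/{n}.png",cv2.resize(c["color"][90:230,220:390],None,fx=4.7,fy=4.2,interpolation=2))
F=np.array(F); p,r=now(o); print(o["time_s"],p.round(4),"F",F.mean(0).round(2),"Fh",(F@e).round(2),"Fz",F[:,2].round(2),"tq",np.mean(Tq,0).round(3),o["opening"],inv(p,r))
E
python3 st.py 3
```

```text
9.75 [0.552  0.0968 0.151 ] F [ 0.07 -0.02 -3.69] Fh [-0.62 -0.18  0.73] Fz [-4.36 -3.01 -3.71] tq [-0.196 -0.011  0.014] 0.15191960151458803 {'u': np.float64(-59.8), 'h': np.float64(3.75), 'th': np.float64(0.2007), 'y': np.float64(0.04), 'yawerr': np.float64(-0.0), 'ox': np.float64(13.7), 'oz': np.float64(58.7)}
```

Emit:
move_arm --rows "0.3 0 0.1 0 0 0 0; 0.3 0 0 0 0 0 0; 0.3 0 -0.06 0 0 0 0; 0.3 0 -0.06 0 0 0 0; 0.3 0 -0.06 0 0 0 0; 0 0 0 0 0 0 0; 0 0 0 0 0 0 0; 0 0 0 0 0 0 0"

```text
time_s: 10.55
eef_pos: [0.5529, 0.082, 0.1487]
eef_rot: [-0.068, 0.727, -0.68, -0.073]
wrist_force: [0.2, -0.1, -2.9]
opening: 0.151
```

```bash
python3 st.py 3 s6
```

```text
10.7 [0.5529 0.0821 0.1487] F [ 0.02 -0.21 -3.54] Fh [ 0.19 -0.83 -0.  ] Fz [-3.86 -3.35 -3.41] tq [-0.214 -0.02   0.003] 0.15129801659660885 {'u': np.float64(-74.51), 'h': np.float64(1.46), 'th': np.float64(0.2008), 'y': np.float64(0.12), 'yawerr': np.float64(0.0001), 'ox': np.float64(-1.02), 'oz': np.float64(56.41)}
```

View pics/s6.png

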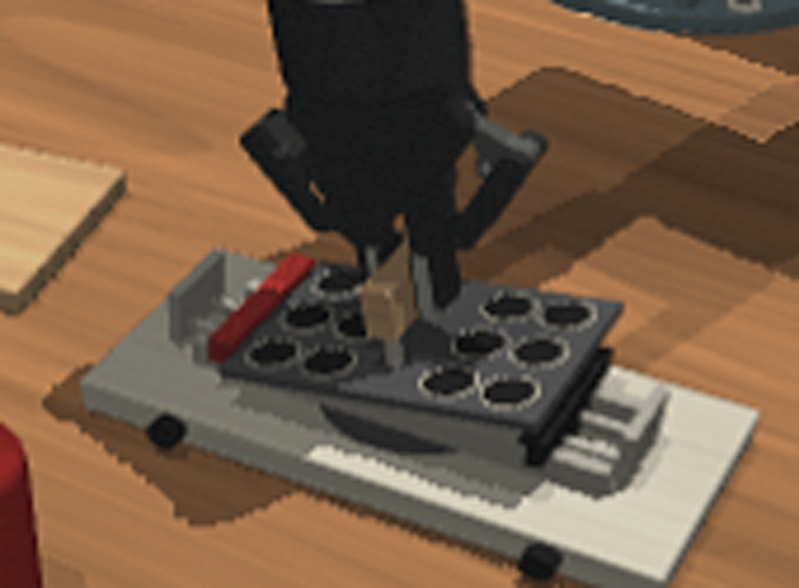

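Emit:
move_arm --rows "0.1 0 -0.02 0 0 0 0; 0.1 0 -0.02 0 0 0 0; 0 0 0 0 0 0 0; 0 0 0 0 0 0 0"

```text
time_s: 11.1
eef_pos: [0.5531, 0.0799, 0.1487]
eef_rot: [-0.068, 0.727, -0.68, -0.073]
wrist_force: [-0.6, 0.9, -3.5]
opening: 0.152
```

```bash
python3 st.py 4
```

```text
11.3 [0.5531 0.0799 0.1487] F [-0.37  0.38 -3.49] Fh [ 0.8   0.9   0.03 -0.1 ] Fz [-3.13 -3.41 -4.44 -2.98] tq [-0.207 -0.011  0.015] 0.15386634273462638 {'u': np.float64(-76.7), 'h': np.float64(1.45), 'th': np.float64(0.2007), 'y': np.float64(0.1), 'yawerr': np.float64(-0.0), 'ox': np.float64(-3.2), 'oz': np.float64(56.4)}
```

Emit:
move_arm --rows "0.1 0 -0.02 0 0 0 0; 0.1 0 -0.02 0 0 0 0; 0 0 0 0 0 0 0; 0 0 0 0 0 0 0"

```text
time_s: 11.7
eef_pos: [0.5532, 0.0782, 0.1488]
eef_rot: [-0.069, 0.727, -0.679, -0.073]
wrist_force: [0.1, 2.3, -1.0]
opening: 0.152
```

```bash
python3 st.py 4
```

```text
11.9 [0.5532 0.078  0.1487] F [ 0.16  4.42 -1.87] Fh [4.03 4.25 4.93 4.37] Fz [-1.98 -1.55 -2.13 -1.82] tq [ 0.528  0.016 -0.028] 0.1538373226983369 {'u': np.float64(-78.53), 'h': np.float64(1.46), 'th': np.float64(0.201), 'y': np.float64(0.12), 'yawerr': np.float64(0.0), 'ox': np.float64(-5.04), 'oz': np.float64(56.43)}
```

Emit:
move_arm --rows "0.1 0 -0.02 0 0 0 0; 0.1 0 -0.02 0 0 0 0; 0.1 0 -0.02 0 0 0 0; 0.1 0 -0.02 0 0 0 0; 0.1 0 -0.02 0 0 0 0; 0 0 0 0 0 0 0; 0 0 0 0 0 0 0"

```text
time_s: 12.6
eef_pos: [0.5535, 0.0733, 0.1488]
eef_rot: [-0.069, 0.727, -0.679, -0.074]
wrist_force: [-0.4, 6.4, -1.1]
opening: 0.153
```

```bash
python3 st.py 4
```

```text
12.8 [0.5535 0.0733 0.1488] F [-0.09  6.49 -1.31] Fh [7.23 6.75 6.44 5.52] Fz [-1.   -1.69 -1.09 -1.46] tq [1.056 0.022 0.002] 0.15162856227546204 {'u': np.float64(-83.21), 'h': np.float64(1.48), 'th': np.float64(0.2018), 'y': np.float64(0.14), 'yawerr': np.float64(-0.0001), 'ox': np.float64(-9.74), 'oz': np.float64(56.52)}
```

Emit:
move_arm --rows "0.1 0 -0.02 0 0 0 0; 0.1 0 -0.02 0 0 0 0; 0.1 0 -0.02 0 0 0 0; 0.1 0 -0.02 0 0 0 0; 0.1 0 -0.02 0 0 0 0; 0.07 0 -0.01 0 0 0 0; 0 0 0 0 0 0 0; 0 0 0 0 0 0 0"

```text
time_s: 13.6
eef_pos: [0.5539, 0.0681, 0.1489]
eef_rot: [-0.069, 0.727, -0.679, -0.074]
wrist_force: [-0.3, 10.2, 0.2]
opening: 0.157
```

```bash
python3 st.py 4 s7
python3 - <<'E'
from h import *
from bench import ctrl
c=ctrl.camera("top");cv2.imwrite("pics/t7c.png",cv2.resize(c["color"][190:280,160:300],None,fx=5.7,fy=5.7,interpolation=2))
c=ctrl.camera("wrist");cv2.imwrite("pics/w7.png",c["color"])
E
```

```text
13.8 [0.5538 0.0682 0.1489] F [-0.08  9.54  0.4 ] Fh [ 9.45 10.19  8.84  9.62] Fz [0.69 0.38 0.11 0.43] tq [ 1.603  0.047 -0.012] 0.15245856330172494 {'u': np.float64(-88.18), 'h': np.float64(1.48), 'th': np.float64(0.2031), 'y': np.float64(0.18), 'yawerr': np.float64(-0.0), 'ox': np.float64(-14.72), 'oz': np.float64(56.62)}
```

View pics/s7.png

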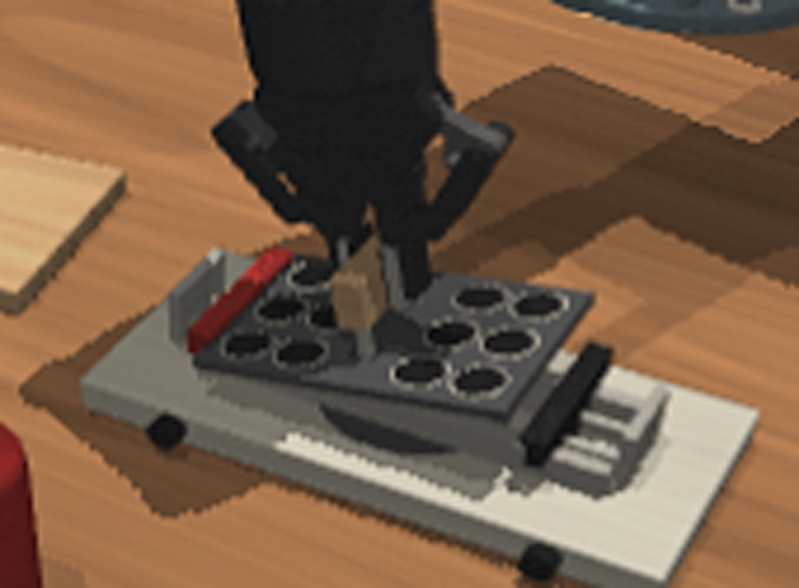

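View pics/t7c.png

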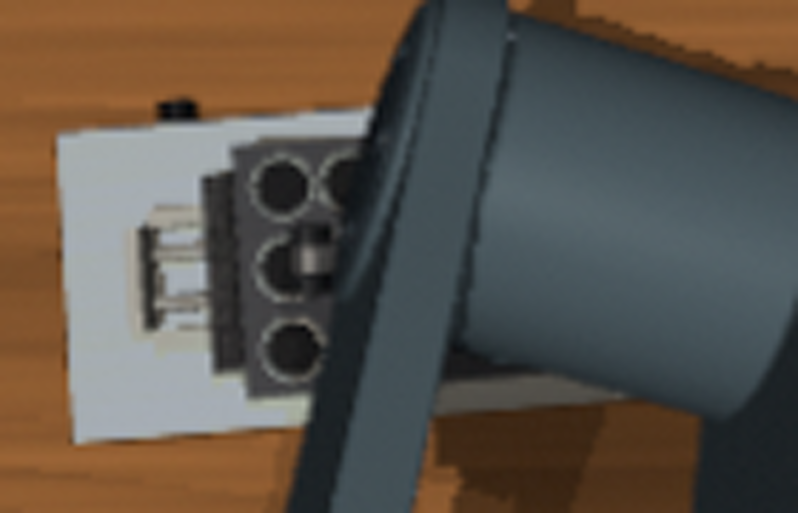

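View pics/w7.png

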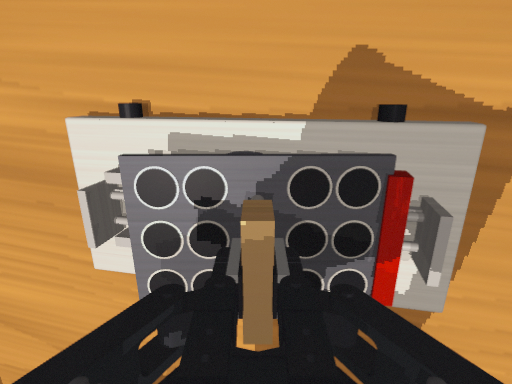

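Run:
```python
from h import *
from bench import ctrl
o=ctrl.get_obs(); p,r=now(o)
s=inv(p,r); print(s)
h=s["h"]/1e3
p1,r1=tcp(-.0890,h,s["th"]); rows(p,r,p1,r1,1,0)
U=lambda th:-.0902+.006*np.sin(th)
cur=(p1,r1)
for a in [.18,.16,.14,.12,.10,.08,.06,.04,.02,0]:
    n=tcp(U(a),h,a); print(a,end=": "); rows(*cur,*n,1,0); cur=n
```

```text
{'u': np.float64(-88.18), 'h': np.float64(1.51), 'th': np.float64(0.2031), 'y': np.float64(0.14), 'yawerr': np.float64(0.0), 'ox': np.float64(-14.72), 'oz': np.float64(56.64)}
0.08 -0.01 -0.02 0 0 0 0
resid mm [-0.04 -0.01  0.04] [0. 0. 0.]
0.18: -0.2 0 0.18 0 1.3 0 0
resid mm [ 0.   -0.02 -0.05] [0.   0.02 0.  ]
0.16: -0.17 0 0.15 0 1.1 0 0
resid mm [ 0.   -0.05  0.01] [-0.    0.05  0.  ]
0.14: -0.17 0 0.15 0 1.1 0 0
resid mm [ 0.   -0.05  0.01] [-0.    0.05 -0.  ]
0.12: -0.17 0 0.15 0 1.1 0 0
resid mm [ 0.   -0.05  0.02] [0.   0.05 0.  ]
0.1: -0.17 0 0.15 0 1.1 0 0
resid mm [ 0.   -0.05  0.02] [-0.    0.05  0.  ]
0.08: -0.17 0 0.15 0 1.1 0 0
resid mm [ 0.   -0.05  0.02] [-0.    0.05  0.  ]
0.06: -0.17 0 0.15 0 1.1 0 0
resid mm [ 0.   -0.05  0.03] [0.   0.05 0.  ]
0.04: -0.17 0 0.15 0 1.1 0 0
resid mm [ 0.   -0.05  0.03] [-0.    0.05  0.  ]
0.02: -0.17 0 0.15 0 1.1 0 0
resid mm [ 0.   -0.05  0.03] [ 0.    0.05 -0.  ]
0: -0.17 0 0.15 0 1.1 0 0
resid mm [ 0.   -0.05  0.04] [0.   0.05 0.  ]
```

Emit:
move_arm --rows "0.08 0 -0.02 0 0 0 0; -0.2 0 0.18 0 1.3 0 0; -0.17 0 0.15 0 1.15 0 0; -0.17 0 0.15 0 1.15 0 0; -0.17 0 0.15 0 1.15 0 0; 0 0 0 0 0 0 0; 0 0 0 0 0 0 0"

```text
time_s: 14.6
eef_pos: [0.5533, 0.0757, 0.1439]
eef_rot: [-0.041, 0.729, -0.682, -0.044]
wrist_force: [-1.4, 9.7, 0.6]
opening: 0.152
```

```bash
python3 st.py 4 s8
python3 - <<'E'
from h import *
from bench import ctrl
c=ctrl.camera("top");cv2.imwrite("pics/t8c.png",cv2.resize(c["color"][190:280,160:300],None,fx=5.7,fy=5.7,interpolation=2))
E
```

```text
14.8 [0.5534 0.0756 0.1439] F [-0.78  9.79  0.69] Fh [ 8.99 10.49  9.73 10.07] Fz [0.52 0.05 0.75 1.43] tq [1.66  0.103 0.019] 0.15244402981557006 {'u': np.float64(-89.49), 'h': np.float64(1.5), 'th': np.float64(0.1203), 'y': np.float64(0.11), 'yawerr': np.float64(0.0), 'ox': np.float64(-15.03), 'oz': np.float64(50.5)}
```

View pics/s8.png

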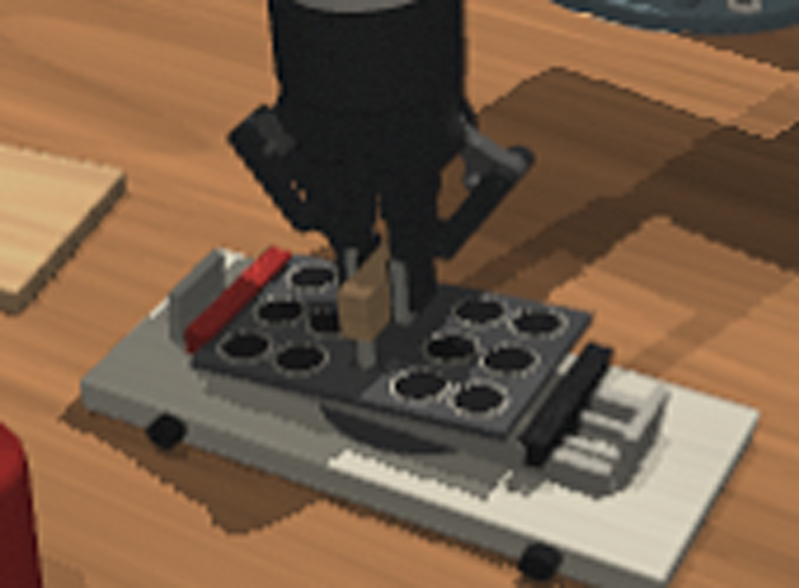

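View pics/t8c.png

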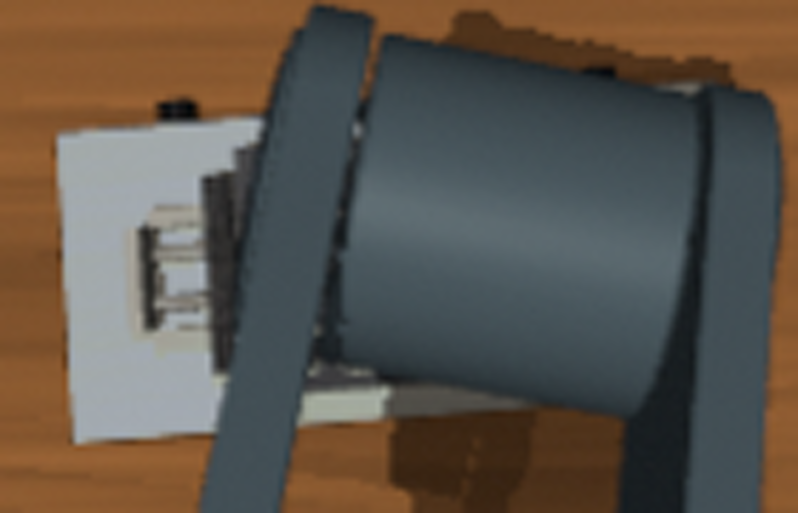

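Emit:
move_arm --rows "0.05 0 0 0 0 0 0; -0.17 0 0.15 0 1.15 0 0; -0.17 0 0.15 0 1.15 0 0; -0.17 0 0.15 0 1.15 0 0; 0 0 0 0 0 0 0; 0 0 0 0 0 0 0"

```text
time_s: 15.45
eef_pos: [0.553, 0.0808, 0.1399]
eef_rot: [-0.021, 0.73, -0.683, -0.022]
wrist_force: [-0.5, 10.2, 1.2]
opening: 0.151
```

```bash
python3 st.py 4 s9
```

```text
15.65 [0.553  0.0806 0.1399] F [-1.38 10.09  0.54] Fh [ 9.56 10.34 10.83  9.89] Fz [0.15 0.37 0.6  1.05] tq [ 1.73   0.205 -0.031] 0.15361055964279985 {'u': np.float64(-90.46), 'h': np.float64(1.46), 'th': np.float64(0.0602), 'y': np.float64(0.13), 'yawerr': np.float64(-0.0001), 'ox': np.float64(-15.6), 'oz': np.float64(45.97)}
```

View pics/s9.png

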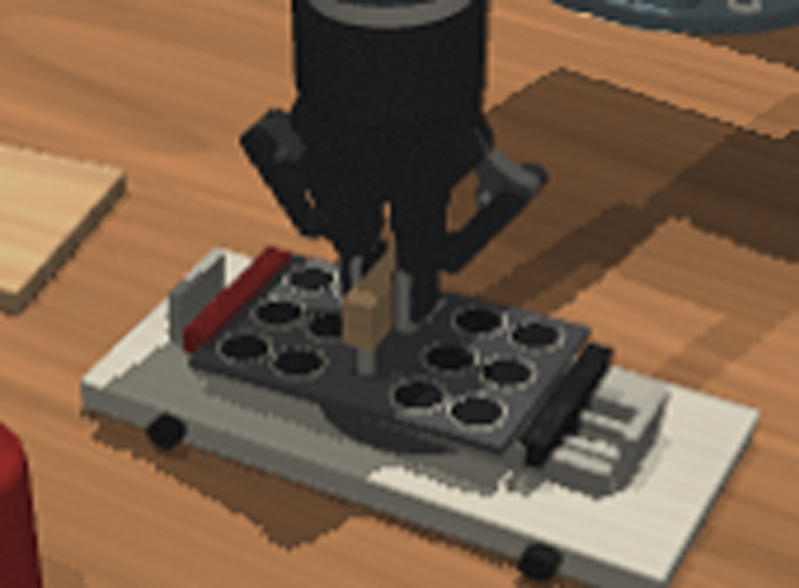

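Emit:
move_arm --rows "-0.17 0 0.15 0 1.15 0 0; -0.17 0 0.15 0 1.15 0 0; 0 0 0 0 0 0 0; 0 0 0 0 0 0 0"

```text
time_s: 16.05
eef_pos: [0.5528, 0.0843, 0.137]
eef_rot: [-0.007, 0.731, -0.683, -0.007]
wrist_force: [-0.3, 10.1, 0.1]
opening: 0.153
```

```bash
python3 st.py 3
```

```text
16.2 [0.5528 0.0842 0.137 ] F [-1.24 11.06  0.23] Fh [11.01 10.99 11.35] Fz [ 0.17 -0.7   1.23] tq [ 1.758  0.197 -0.042] 0.15309803774166547 {'u': np.float64(-90.78), 'h': np.float64(1.48), 'th': np.float64(0.02), 'y': np.float64(0.12), 'yawerr': np.float64(-0.0001), 'ox': np.float64(-15.8), 'oz': np.float64(42.98)}
```

Emit:
move_arm --rows "-0.17 0 0.14 0 1.15 0 0; 0 0 0 0 0 0 0; 0 0 0 0 0 0 0"

```text
time_s: 16.5
eef_pos: [0.5527, 0.086, 0.1356]
eef_rot: [-0.0, 0.73, -0.683, 0.0]
wrist_force: [-0.8, 10.9, 0.4]
opening: 0.155
```

```bash
python3 st.py 3 s10
```

```text
16.65 [0.5527 0.0859 0.1356] F [-1.35 10.57  0.18] Fh [10.4  10.88 10.63] Fz [-0.15 -0.17  0.85] tq [1.826 0.213 0.002] 0.15311038242676644 {'u': np.float64(-90.96), 'h': np.float64(1.55), 'th': np.float64(-0.0), 'y': np.float64(0.13), 'yawerr': np.float64(-0.0002), 'ox': np.float64(-15.96), 'oz': np.float64(41.55)}
```

View pics/s10.png

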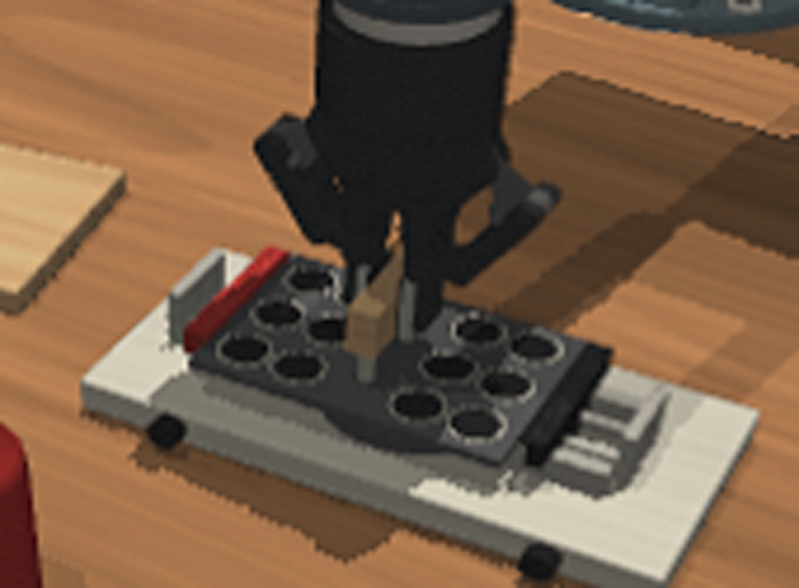

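Emit:
move_arm --rows "-0.1 0 0.01 0 0 0 0; -0.1 0 0.01 0 0 0 0; -0.1 0 0.01 0 0 0 0; -0.1 0 0.01 0 0 0 0; -0.1 0 0.01 0 0 0 0; -0.1 0 0.01 0 0 0 0; -0.1 0 0.01 0 0 0 0; 0 0 0 0 0 0 0; 0 0 0 0 0 0 0"

```text
time_s: 17.55
eef_pos: [0.5524, 0.0921, 0.135]
eef_rot: [0.0, 0.73, -0.683, 0.001]
wrist_force: [-1.4, 7.3, 1.8]
opening: 0.156
```

```bash
python3 st.py 3 s11
```

```text
17.7 [0.5524 0.092  0.135 ] F [-1.43  7.17  0.98] Fh [7.04 7.52 7.2 ] Fz [1.   1.24 0.69] tq [ 1.04   0.304 -0.029] 0.15408309669825923 {'u': np.float64(-84.96), 'h': np.float64(1.15), 'th': np.float64(-0.0016), 'y': np.float64(0.01), 'yawerr': np.float64(-0.0001), 'ox': np.float64(-9.96), 'oz': np.float64(41.04)}
```

Emit:
move_arm --rows "-0.1 0 0 0 0 0 0; -0.1 0 0 0 0 0 0; -0.1 0 0 0 0 0 0; -0.05 0 0 0 0 0 0; 0 0 0 0 0 0 0; 0 0 0 0 0 0 0"

```text
time_s: 18.3
eef_pos: [0.5522, 0.0947, 0.1349]
eef_rot: [0.001, 0.73, -0.683, 0.001]
wrist_force: [-2.8, 1.1, 1.9]
opening: 0.154
```

```bash
python3 st.py 3 s11
```

```text
18.45 [0.5522 0.0948 0.1348] F [-1.63  1.29  2.72] Fh [1.18 1.47 1.53] Fz [2.54 2.69 2.95] tq [0.245 0.384 0.004] 0.15112895898144543 {'u': np.float64(-82.33), 'h': np.float64(1.05), 'th': np.float64(-0.0029), 'y': np.float64(-0.01), 'yawerr': np.float64(-0.0001), 'ox': np.float64(-7.33), 'oz': np.float64(40.84)}
```

View pics/s11.png

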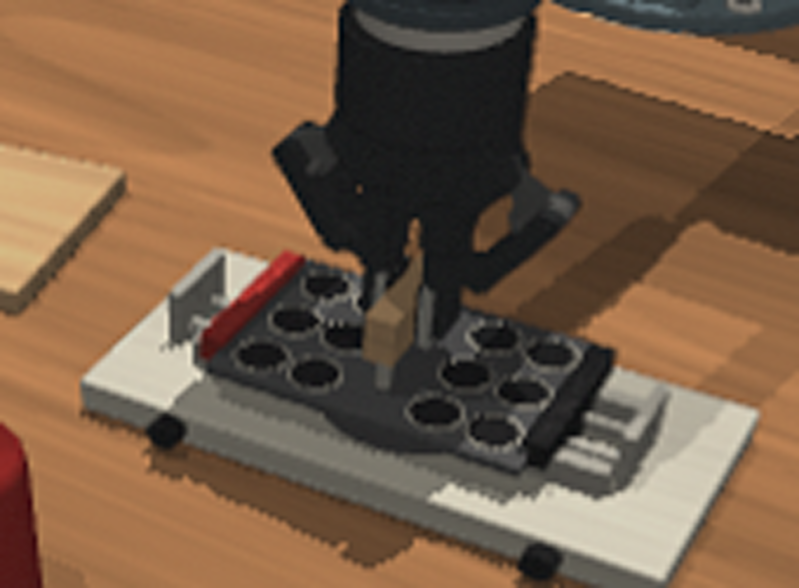

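Emit:
move_arm --rows "-0.05 0 -0.03 0 0 0 0; 0 0 0 0 0 0 0; 0 0 0 0 0 0 0; 0 0 0 0 0 0 0.25; 0 0 0 0 0 0 0.4; 0 0 0 0 0 0 0.6; 0 0 0 0 0 0 0.6; 0 0 0 0 0 0 0.6; 0 0 0 0 0 0 0.6"

```text
time_s: 19.35
eef_pos: [0.5521, 0.0954, 0.135]
eef_rot: [0.001, 0.73, -0.683, 0.001]
wrist_force: [-0.3, -0.4, 1.0]
opening: 0.597
```

```bash
python3 st.py 3 s12
python3 - <<'E'
from h import *
from bench import ctrl
c=ctrl.camera("wrist");cv2.imwrite("pics/w12.png",c["color"])
E
```

```text
19.5 [0.5521 0.0954 0.135 ] F [ 0.19  0.31 -0.08] Fh [0.17 0.69 0.05] Fz [-0.56  0.02  0.31] tq [-0.004  0.038  0.024] 0.5982865347908152 {'u': np.float64(-81.63), 'h': np.float64(1.22), 'th': np.float64(-0.0026), 'y': np.float64(0.1), 'yawerr': np.float64(-0.0001), 'ox': np.float64(-6.63), 'oz': np.float64(41.02)}
```

View pics/s12.png

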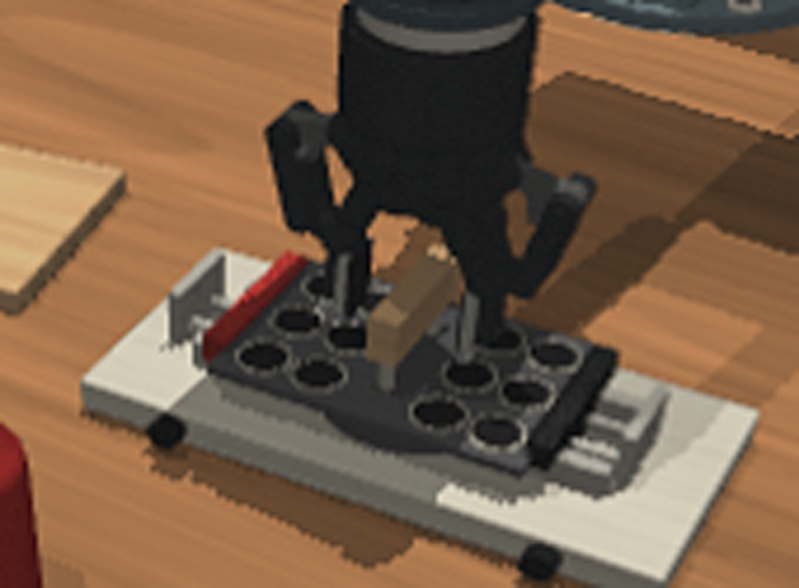

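View pics/w12.png

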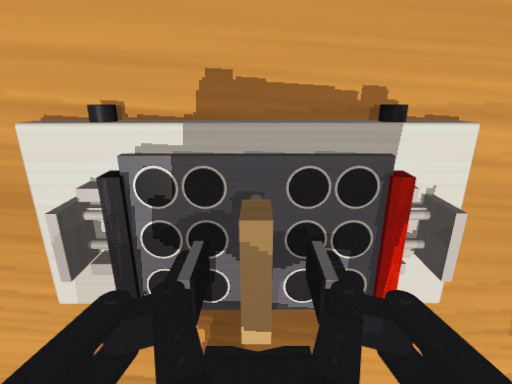

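Emit:
move_arm --rows "0 0 -0.5 0 0 0 0.6; 0 0 -1 0 0 0 0.6; 0 0 -1.5 0 0 0 0.6; 0 0 -2 0 0 0 0.6; 0 0 -3 0 0 0 0.6; 0 0 -3 0 0 0 0.6; 0 0 -3 0 0 0 0.6; 0 0 -2 0 0 0 0.6; 0 0 0 0 0 0 0.6; 0 0 0 0 0 0 0.6; 0 0 0 0 0 0 0.6"

```text
time_s: 20.65
eef_pos: [0.5513, 0.0959, 0.294]
eef_rot: [0.001, 0.73, -0.683, 0.0]
wrist_force: [-0.6, -0.1, -1.1]
opening: 0.6
```

```bash
python3 st.py 2 s13
python3 - <<'E'
from h import *
from bench import ctrl
c=ctrl.camera("wrist");cv2.imwrite("pics/w13.png",c["color"]);print(c["rvec"],c["tvec"])
cam=(c["fx"],c["cx"],c["cy"],c["k1"],c["rvec"],c["tvec"])
L=[(sx*.075,sy*.05,.046) for sx,sy in((1,-1),(-1,-1),(-1,1),(1,1))]
X,Y,a=HOLD
print(proj(cam,pose(X-.0062*np.cos(a),Y-.0062*np.sin(a),a,L)).round(1).tolist())
print(proj("scene",pose(X-.0062*np.cos(a),Y-.0062*np.sin(a),a,L)).round(1).tolist())
E
```

```text
20.75 [0.5513 0.0959 0.2936] F [-0.23  0.17 -0.47] Fh [-0.53  0.89] Fz [-0.53 -0.41] tq [-0.021 -0.012  0.025] 0.6038410944568599 {'u': np.float64(-81.11), 'h': np.float64(159.81), 'th': np.float64(-0.0023), 'y': np.float64(0.79), 'yawerr': np.float64(-0.0001), 'ox': np.float64(-6.11), 'oz': np.float64(199.64)}
[-2.10940659  1.97031273  0.31970775] [0.05661644 0.48930394 0.54696239]
[[185.2, 123.3], [329.6, 123.4], [322.8, 212.7], [191.8, 212.6]]
[[330.0, 202.6], [263.0, 177.8], [285.3, 152.3], [348.6, 173.4]]
```

View pics/s13.png

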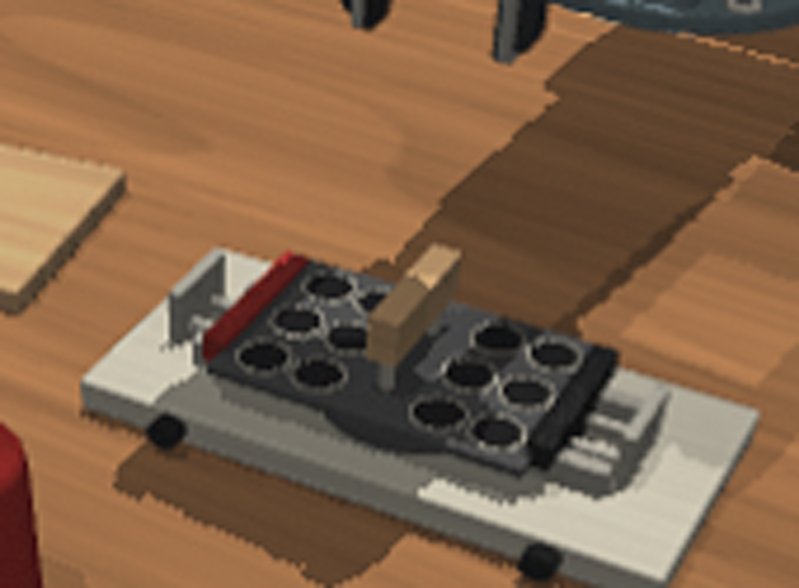

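View pics/w13.png

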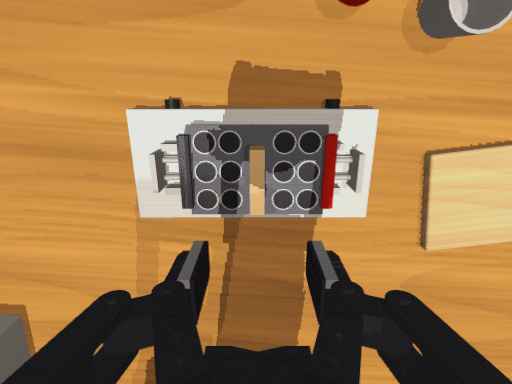

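```bash
python3 -c "
from bench import ctrl
print(ctrl.hand_in()); print(ctrl.get_obs()['time_s'])"
```

```text
the job is handed in; nothing more can be done
None
the job is handed in; nothing more can be done
```

The plate is in the holder and released. As far as my last pictures show, it lies flat and square under both lips. I handed in at about 21 s; the hand-in gives no verdict.

- **Pushing in:** I carried the plate over with the black end raised 0.2 rad. I felt the red jaw, which puts the frame about 6 mm towards red, as the pictures had suggested. Then I pushed about 11–12 mm at roughly 10–11 N, at most about 11.4 N at the wrist, so under the 16 N limit there.
- **Lowering and release:** I lowered the black end past its lip, eased the plate back until the side force fell to about 1 N, shifted it 0.5 mm further and let go.
- **Last checks:** After backing off, the wrist force was near zero. In the scene and wrist pictures, the plate's far and near edges fell within about 2 px of where a centred plate should be. Its ends are hidden under the lips. By the arm's position at release, the plate's centre is about 6 mm towards red, about 0 mm off the middle line and 40–41 mm up.
- **Bystanders:** In the pictures the bottle and cup looked unmoved. The shaker was not in the final views, but the arm stayed well away from it.
- **Disagreements:** The wrist picture suggested the plate hung 100 mm below the tool with a slight 0.04 rad sideways roll in the grip. The grasp height gave 94 mm, and the bars fitted 94 mm better. The final flatness is judged by eye.

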